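# Lay out the drive parts in their kit trays

### The job

Lay out the mechanical drive parts for the repair in the four aluminium trays: the larger motor in the larger square tray, the smaller motor in the smaller square tray, the rod clamp block in the oblong tray and the belt pulley in the round tray. Set each part down upright as it stood, flat on the floor in the middle of its tray, the motors square to the tray's sides and the clamp block lengthwise along its tray. Leave the battery and the terminal block where they are.

Things in the scene. Friction and masses are not known exactly. Their poses are not given: they have to be found in the camera images.
- motor_large: the larger of two square stepper motors, pale with a dark middle, standing shaft up: body 35 x 35 mm and 30 mm high, thin 5 mm shaft above it to 50 mm. Origin: on the underside, the body reaching from -20 to +15 mm in x and -18 to +18 mm in y; z up along the shaft, which stands at x = -2 mm. A small plug 14 mm wide, 2 to 10 mm high, sticks out 5 mm on the +x side; the two y faces are plain, so grip across y. 0.14 to 0.23 kg
- motor_small: the smaller stepper motor, of the same pale and dark make, standing shaft up: body 28 x 28 mm and 24 mm high, 5 mm shaft to 44 mm. Origin: on the underside, the body reaching from -16 to +12 mm in x and -14 to +14 mm in y; z up along the shaft, at x = -2 mm. A small plug 14 mm wide, 2 to 10 mm high, sticks out 4 mm on the +x side; the two y faces are plain, so grip across y. 0.14 to 0.23 kg
- clamp_block: pale metal rod clamp, a plain oblong block 24 (x) x 40 (y) x 18 (z) mm lying flat, with one big and two small holes in its top. Origin: centre of its underside, y along its length, z up. 0.05 kg
- pulley: pale toothed belt pulley, round, 24 mm across and 18 mm high with a narrower hub on top, standing on its flange, z up. Origin: centre of its underside. 0.02 kg
- tray_large: the larger square aluminium tray with black rubber floor, fixed to the bench. Origin: centre of its underside, z up. Floor 3 mm and rim top 6 mm above the bench, rim 6 mm wide; inside 64 x 64 mm, outside 76 x 76 mm, sides along x and y
- tray_small: the smaller square aluminium tray with black rubber floor, fixed to the bench. Origin: centre of its underside, z up. Floor 3 mm and rim top 6 mm above the bench, rim 6 mm wide; inside 50 x 50 mm, outside 62 x 62 mm, sides along x and y
- tray_long: oblong aluminium tray with black rubber floor, fixed to the bench. Origin: centre of its underside, z up. Floor 3 mm and rim top 6 mm above the bench, rim 6 mm wide; inside 40 (x) x 58 (y) mm, outside 52 x 70 mm, long side along y
- tray_round: round aluminium tray with black rubber floor, fixed to the bench. Origin: centre of its underside, z up. Floor 3 mm and rim top 6 mm above the bench, rim 6 mm wide; inside 44 mm across, outside 56 mm across
- block_battery: black block battery with an orange-red label on one side, 18 (x) x 26 (y) x 49 (z) mm standing upright among the parts; not part of the kit. Origin: centre of its underside
- terminals: green oblong screw terminal block 14 (x) x 34 (y) x 14 (z) mm lying among the parts; not part of the kit. Origin: centre of its underside

How it is judged:
At the end, for the whole second after the job is handed in: Each part is within 12 mm of its own tray's centre, upright (0.12 rad), on the tray's floor (origin under 6 mm above the tray's underside) and still; motors square to their trays and clamp block lengthwise within 0.3 rad. Battery and terminal block upright, within 30 mm of their starts (horizontal distance between motor_large and tray_large below 0.012 m and z of motor_large in the frame of tray_large between 0 and 0.006 m and angle between each of motor_large, motor_small, clamp_block, pulley, block_battery, terminals's own z axis and vertical below 0.12 rad and linear speed of each of motor_large, motor_small, clamp_block, pulley below 0.02 m/s and angular speed of each of motor_large, motor_small, clamp_block, pulley below 0.2 rad/s and (angle between the x axis of motor_large and the x axis of tray_large, either way round below 0.3 rad or angle between the x axis of motor_large and the y axis of tray_large, either way round below 0.3 rad) and horizontal distance between motor_small and tray_small below 0.012 m and z of motor_small in the frame of tray_small between 0 and 0.006 m and (angle between the x axis of motor_small and the x axis of tray_small, either way round below 0.3 rad or angle between the x axis of motor_small and the y axis of tray_small, either way round below 0.3 rad) and horizontal distance between clamp_block and tray_long below 0.012 m and z of clamp_block in the frame of tray_long between 0 and 0.006 m and angle between the y axis of clamp_block and the y axis of tray_long, either way round below 0.3 rad and horizontal distance between pulley and tray_round below 0.012 m and z of pulley in the frame of tray_round between 0 and 0.006 m and distance of each of block_battery, terminals from where it was at the start of the episode below 0.03 m); the robot touches nothing.
It also fails if it takes over 104 s, if anything falls off the work surface, if the arm or the gripper's body presses on something with over 40 N, if the wrist force passes 120 N, or if a joint passes its speed limit or range.

### The arm

A 7-joint arm with a two-finger parallel gripper is mounted at the origin on a cart in front of the work surface, level with it; the furniture and walls round the work are solid. World frame = base frame: x ahead of the robot, y to its left, z up, the work surface at z = 0. Lengths are in m, angles in rad, forces in N, time in s.
With the tool pointing down it reaches from about 0.425 to 0.925 m from the base axis. Payload 6.8 kg.
Tool frame: the origin (TCP) lies at the very end of the fingers, on their centre line; the grasp point (between the pads) lies 19 mm behind it; z points along the fingers, x is the direction in which the jaws open and shut, and the axes are right-handed (so a half turn about z gives the same grasp; the last joint's range is limited). The gripper opens to 85 mm and grips with 20 to 120 N. Pads are 22 mm wide; open, the fingers measure 114 mm over their backs; the gripper's body (76 mm by 85 mm) begins 54 mm behind the grasp point. The pads swing forward as they close: fully open they stand 13 mm farther back than shut.
Start: joints at [1.224, 0.477, 0.022, 1.555, -0.011, 1.109, -0.083], TCP at [0.16, -0.656, 0.231] pointing down, gripper open.
Joint ranges: [-2.96, 2.96], [-0.34, 2.1], [-1.41, 1.46], [0.24, 2.44], [-1.37, 4.51], [0.17, 1.92], [-2.96, 2.96]. Speed limits (rad/s): [2.39, 2.39, 3.14, 3.14, 3.14, 3.14, 3.14].

### API

Orientations are given as a unit quaternion [w, x, y, z].
In Python, from station import get_obs, read_camera, calibration, hand_in, recognise, outline_of, place_of gives the robot as it stands.
- The arm moves only by the tool move_arm, never from a script. Its argument "steps" is a list of rows, each an object with "fingers": the finger opening in mm, from 0 to 85.4; "translation": the shift along the world's x, y, z in mm, a list of three; "turn": the turn about the world's z in rad. In form: [{"fingers": fingers, "translation": [dx, dy, dz], "turn": turn}, ...]. A call has 1 to 10 rows; each row shifts and turns the commanded pose from where the row before left it; what a row does not reach is not made up. A row lasts 1/8 s, in which the tool goes at most 62.5 mm and 10.7 degrees, less where a joint would pass 70% of its speed; a pose out of reach is approached as far as the arm can. A call with a gripper value outside its range is refused whole. The fingers move at their own pace and stop on an object; "newtons" is the grip in N (left out, the last holds). Time passes only in rows, so rows that do not move let the fingers close. It gives the time, the measured TCP pose, the force and the opening at its end, in the units of the state.
- get_obs(): the state, without advancing time (a new reading comes with each control period).
- read_camera(name): name is "scene" or "top" or "wrist"; returns the picture (480x640x3 uint8, blue, green, red); there is no depth.
- calibration(name): a dict with "camera_matrix" (3x3 intrinsics, pixels), "rvec" (rotation vector, rad) and "tvec" (3), from world to camera coordinates, as OpenCV has them. Camera axes: x right, y down, z forward; pixel columns grow to the right and rows downward; lengths in m; the calibration is good to about 2 mm. A picture is of the moment at which its call begins: read the wrist's pose just before it. calibration takes no time and is no camera call; for the wrist camera it gives the pose at the moment of the call.
- hand_in(): hands the job in, once; it reports no verdict.
Trained networks look in the newest picture that a camera, given by its name, has taken for a name from the list of things; names that differ only in an ending like _2 or _b are one class to them, and where a whole thing is asked for, a point or a joint stands for the part that bears it (a point fixed in the world has none). Each returns a list of dicts, best first, with "conf" (0 to 1); they miss things now and then, are a little off and sometimes report something else, mostly with a low value. They report only what shows in the picture. A call takes as long as a camera call.
- recognise(camera, name): "xy" ([column, row] in pixels, amid what is visible of it).
- outline_of(camera, name): "mask" (480x640 bool, what is visible of it) and "xy" ([column, row] in pixels, amid what is visible of it).
- place_of(camera, name): "xy" ([column, row] in pixels: a listed point, or the origin of a listed thing).
The state is a dict: "t": time; "q": joint angles; "joint_vel": joint speeds; "joint_torque": joint torques, N m; "eef_pos": TCP position; "tool_rot": TCP orientation; "contact_force": force on the tool from outside, world axes, zero at the start; "torque": the same for the moment, N m; "gripper_width": opening from 0.0 (shut) to 1.0 (fully open).
Only numpy, scipy, OpenCV 4.12 (cv2) and the standard library are available. Lean on these libraries where they do the work, as an engineer would, in place of code of your own. Each camera call takes 0.05 s, during which the arm holds its last target.

## Working session

There is one attempt and no reset: what is moved stays moved. The work goes in short steps, Python scripts to look and compute and a tool call to move; the robot and the scene stay as the last step left them, time stands still between calls to the robot, and variables do not carry over. Pictures are saved under pics/ and viewed, and the job is handed in when it is done.

Besides the shell and the picture viewer there is one more tool, called in YAML: its name, and indented under it one key for each argument. move_arm: Moves the arm, as the interface text tells. Its arguments: {"type":"object","properties":{"steps":{"type":"array"},"newtons":{"type":"number"}},"required":["steps"]}

```bash
ls; mkdir -p pics; python3 - <<'E'
from station import *
import cv2,numpy as np
o=get_obs(); print(o)
for c in ["scene","top"]:
    im=read_camera(c); cv2.imwrite(f"pics/{c}0.png",im)
    k=calibration(c); print(c,k)
print(get_obs()['t'])
E
```

```text
pics
{'t': 0.0, 'q': array([ 1.22393225,  0.47781447,  0.02235057,  1.55648965, -0.01148417,
        1.10934139, -0.08312931]), 'joint_vel': array([-0.00137961, -0.00169594, -0.0001425 ,  0.00135878,  0.00099827,
       -0.00037294, -0.00054201]), 'joint_torque': array([ 6.19904113e-04, -5.96444786e+01,  1.60828080e+00, -2.81194049e+01,
        1.25420574e-02,  9.26449749e-03, -1.49616972e-05]), 'eef_pos': array([ 0.1594618 , -0.65524872,  0.23030021]), 'tool_rot': array([-5.28019374e-04,  7.86285710e-01, -6.17862328e-01, -8.04427250e-04]), 'contact_force': array([-0.38654717, -0.16427588,  0.86476738]), 'torque': array([-0.06576303,  0.03145853,  0.08764873]), 'gripper_width': 0.9972278041511596}
scene {'camera_matrix': array([[445.12770568,   0.        , 327.46844205],
       [  0.        , 445.12770568, 238.86685486],
       [  0.        ,   0.        ,   1.        ]]), 'rvec': array([ 2.35466198, -0.69279891,  0.23274387]), 'tvec': array([-0.4680694 ,  0.19903924,  0.80652018])}
top {'camera_matrix': array([[462.35144776,   0.        , 321.03315401],
       [  0.        , 462.35144776, 234.64006101],
       [  0.        ,   0.        ,   1.        ]]), 'rvec': array([ 2.11293746, -2.14081299,  0.18946095]), 'tvec': array([-0.04168655,  0.51293757,  0.89467529])}
0.1
```

View pics/top0.png

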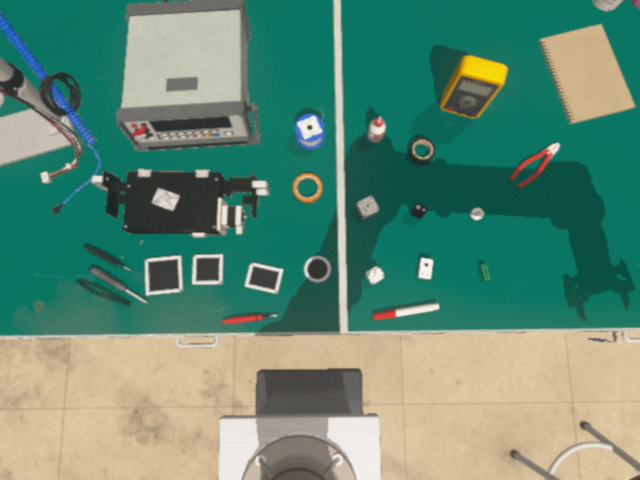

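View pics/scene0.png

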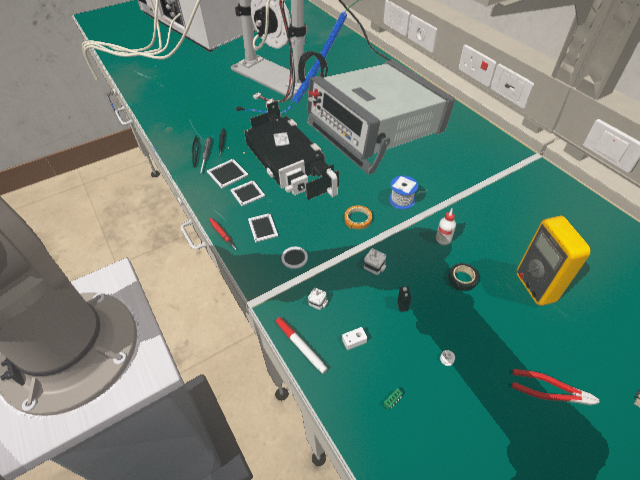

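```bash
cat > h.py <<'E'
from station import *
import cv2,numpy as np
def ray(c,xy,z,k=None):
    k=k or calibration(c)
    K=k['camera_matrix'];R,_=cv2.Rodrigues(np.array(k['rvec']));t=np.array(k['tvec']).ravel()
    d=R.T@np.linalg.solve(K,np.array([xy[0],xy[1],1.]));C=-R.T@t
    return C+d*(z-C[2])/d[2]
def rayarr(c,pts,z,k=None):
    k=k or calibration(c)
    return np.array([ray(c,p,z,k)[:2] for p in pts])
def yaw():
    w,x,y,z=get_obs()['tool_rot']; 
    return np.arctan2(2*(x*y+w*z),1-2*(y*y+z*z))
E
python3 - <<'E'
from h import *
print('yaw',yaw())
N=['motor_large','motor_small','clamp_block','pulley','tray_large','tray_small','tray_long','tray_round','block_battery','terminals']
for n in N:
    z=0
    for c in ['top','scene']:
        for d in place_of(c,n)[:3]:
            print(n,c,round(d['conf'],2),np.round(d['xy'],1),np.round(ray(c,d['xy'],z)*1000,1))
print(get_obs()['t'])
E
```

```text
yaw -1.3319776966530494
motor_large top 0.78 [368.  208.3] [ 577.1 -150.5    0. ]
motor_small top 0.57 [377.  276.5] [ 429.8 -164.8    0. ]
motor_small scene 0.75 [319.3 302. ] [ 432.4 -163.     0. ]
clamp_block top 0.72 [424.4 269.5] [ 443.2 -265.1    0. ]
clamp_block scene 0.66 [353.1 339.1] [ 442.4 -263.7    0. ]
clamp_block scene 0.34 [319.5 303.3] [ 431.1 -165.7    0. ]
pulley top 0.53 [476.7 213.1] [ 563.3 -384.     0. ]
pulley scene 0.46 [448.8 361. ] [ 559.1 -389.5    0. ]
tray_large top 0.62 [164.9 274.1] [440.7 281.4   0. ]
tray_large scene 0.81 [225.9 174. ] [433.5 279.5   0. ]
tray_small top 0.72 [482.7 271.1] [ 438.2 -387.5    0. ]
tray_small top 0.69 [207.2 270.7] [446.7 192.5   0. ]
tray_long top 0.69 [261.2 276.4] [433.2  78.5   0. ]
tray_long scene 0.83 [261.1 227.9] [425.3  70.9  -0. ]
tray_round top 0.67 [314.6 264.4] [457. -34.   0.]
block_battery top 0.76 [414.9 212.3] [ 566.9 -251.1    0. ]
block_battery top 0.59 [317.3 267.7] [450.  -39.6   0. ]
block_battery scene 0.8 [400.8 306.7] [ 557.8 -257.1    0. ]
terminals top 0.45 [483.3 273. ] [ 434.2 -388.4    0. ]
terminals scene 0.51 [386.2 398.7] [ 426.7 -383.1    0. ]
terminals scene 0.45 [445.  359.8] [ 555.  -384.2    0. ]
1.1
```

The top view shows the trays along row ~270, at columns 164, 208, 265 and 317. The parts are large motor (368,207), small motor (375,275), clamp (426,268), pulley (477,214), battery (418,211) and terminals (485,271). Next I'll get the orientations from the outlines.

```bash
python3 - <<'E'
from h import *
H={'motor_large':.03,'motor_small':.024,'clamp_block':.018,'pulley':.012,'tray_large':.006,'tray_small':.006,'tray_long':.006,'tray_round':.006}
ks={c:calibration(c) for c in('top','scene')}
for n,z in H.items():
    for c in ['top','scene']:
        for d in outline_of(c,n)[:1]:
            m=d['mask'].astype(np.uint8)
            cs,_=cv2.findContours(m,cv2.RETR_EXTERNAL,cv2.CHAIN_APPROX_NONE)
            p=max(cs,key=cv2.contourArea)[:,0,:]
            w=rayarr(c,p,z,ks[c])*1000
            r=cv2.minAreaRect(w.astype(np.float32))
            print(n,c,round(d['conf'],2),np.round(d['xy'],1),'ctr',np.round(r[0],1),'sz',np.round(r[1],1),'ang',round(r[2],1))
im=cv2.imread('pics/top0.png')
a=im[240:310,130:340]; cv2.imwrite('pics/a.png',cv2.resize(a,None,fx=3.8,fy=3.8,interpolation=cv2.INTER_CUBIC))
a=im[185:295,350:500]; cv2.imwrite('pics/b.png',cv2.resize(a,None,fx=5,fy=5,interpolation=cv2.INTER_CUBIC))
print(get_obs()['t'])
E
```

```text
motor_large top 0.68 [367.4 207.1] ctr [ 573.4 -146.4] sz [39.9 41.2] ang 26.1
motor_large scene 0.87 [373.9 260.8] ctr [ 566.4 -156.2] sz [57.5 41.8] ang 47.8
motor_small top 0.59 [422.8 265.8] ctr [ 443.7 -261. ] sz [25.9 41.2] ang 77.8
motor_small scene 0.53 [317.6 299. ] ctr [ 427.2 -167. ] sz [38.9 38.4] ang 27.3
clamp_block top 0.78 [421.6 270.4] ctr [ 444.1 -262.8] sz [26.8 41.2] ang 79.8
clamp_block scene 0.88 [355.8 336.1] ctr [ 440.  -269.5] sz [30.7 43.7] ang 80.9
pulley top 0.55 [481.4 211.5] ctr [ 560.9 -380.5] sz [23.6 28.3] ang 43.3
pulley scene 0.68 [446.7 357.2] ctr [ 555.9 -385.1] sz [27.4 24. ] ang 48.3
tray_large top 0.9 [163.7 274.2] ctr [440.  281.7] sz [77.6 76.9] ang 5.3
tray_large scene 0.63 [226.8 171.4] ctr [436.1 276.2] sz [75.8 78.9] ang 5.4
tray_small top 0.76 [207.  266.2] ctr [451.5 190.6] sz [60.8 60.9] ang 1.5
tray_small scene 0.67 [248.7 194. ] ctr [447.5 187.3] sz [75.5 69. ] ang 88.9
tray_long top 0.77 [261.6 276.8] ctr [431.6  72.2] sz [69.6 53.4] ang 76.9
tray_long scene 0.71 [262.8 226.2] ctr [428.2  67.7] sz [75.7 51.7] ang 77.3
tray_round top 0.58 [315.6 268. ] ctr [447.8 -40.1] sz [53.5 53.4] ang 44.4
tray_round scene 0.61 [292.7 258.2] ctr [443.7 -43.4] sz [52.9 55.7] ang 19.8
1.9
```

View pics/a.png

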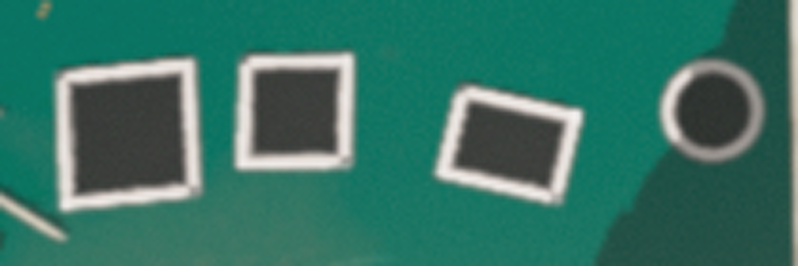

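View pics/b.png

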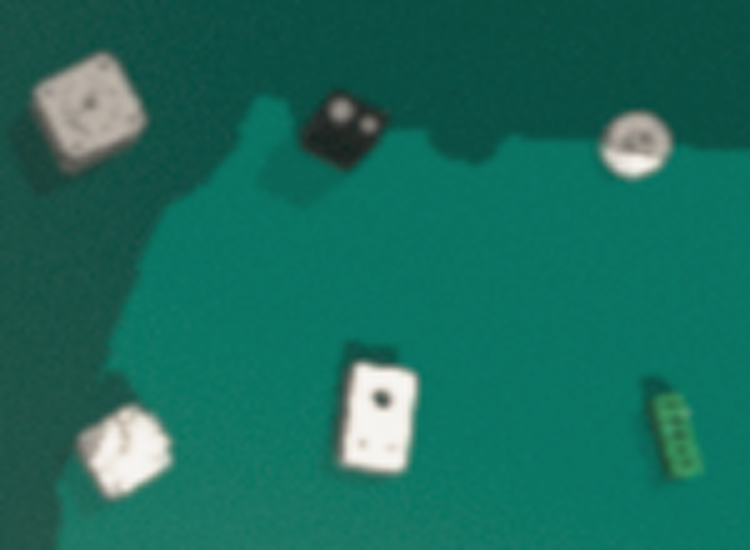

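move_arm:
  steps:
    - {"fingers": 85, "translation": [34, 44, 0], "turn": 0.05}
    - {"fingers": 85, "translation": [34, 44, 0], "turn": 0.05}
    - {"fingers": 85, "translation": [34, 44, 0], "turn": 0.05}
    - {"fingers": 85, "translation": [34, 44, 0], "turn": 0.05}
    - {"fingers": 85, "translation": [34, 44, 0], "turn": 0.05}
    - {"fingers": 85, "translation": [34, 44, 0], "turn": 0.05}
    - {"fingers": 85, "translation": [34, 44, 0], "turn": 0.05}
    - {"fingers": 85, "translation": [34, 44, 0], "turn": 0.05}
    - {"fingers": 85, "translation": [34, 44, 0], "turn": 0.05}
    - {"fingers": 85, "translation": [0, 0, 0], "turn": 0}

```text
t: 3.15
eef_pos: [0.4688, -0.2551, 0.2317]
tool_rot: [-0.001, 0.906, -0.423, 0.001]
contact_force: [1.0, 0.0, -0.1]
gripper_width: 0.996
```

```bash
python3 - <<'E'
from h import *
o=get_obs();print(o['t'],o['eef_pos'],yaw(),o['q'])
k=calibration('wrist');R,_=cv2.Rodrigues(np.array(k['rvec']));print('cam',-R.T@np.array(k['tvec']).ravel(), 'fwd',R[2],'right',R[0],k['camera_matrix'][0])
cv2.imwrite('pics/w1.png',read_camera('wrist'))
E
```

```text
3.15 [ 0.46881898 -0.25509541  0.23173225] -0.8730538332100125 [ 0.62847511  0.26169028 -0.29127715  1.87726722  0.08514822  1.01335891
 -0.57148014]
cam [ 0.53207949 -0.2010915   0.37480066] fwd [-0.24402639 -0.20425782 -0.94801364] right [ 6.42338161e-01 -7.66421321e-01 -2.10875102e-04] [402.08091088   0.         323.04602092]
```

View pics/w1.png

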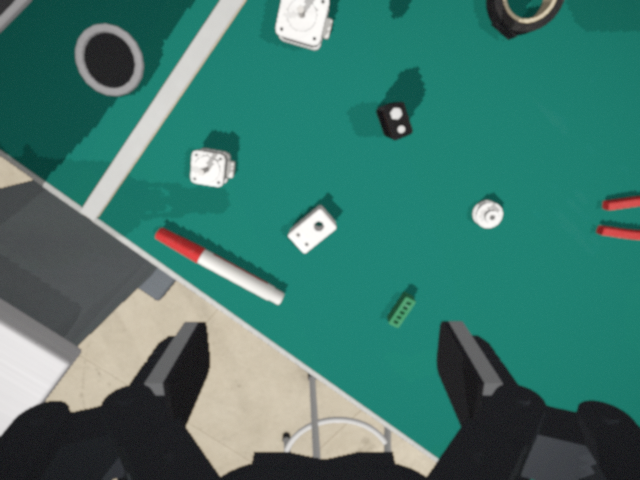

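The wrist view shows the small motor at (210,167) and the large motor at (303,18), both with plugs on the image-right side. The clamp is at (312,229) and the pulley at (488,213). I'll measure their poses.

```bash
python3 - <<'E'
from h import *
k=calibration('wrist')
im=cv2.imread('pics/w1.png')
for i,(x,y,w,h) in enumerate([(180,135,65,65),(265,0,75,60),(280,195,65,65),(460,185,60,60)]):
    cv2.imwrite(f'pics/c{i}.png',cv2.resize(im[y:y+h,x:x+w],None,fx=6,fy=6,interpolation=cv2.INTER_CUBIC))
row=np.hstack([cv2.resize(cv2.imread(f'pics/c{i}.png'),(390,390 )) for i in (0,2)]);cv2.imwrite('pics/row.png',row)
H={'motor_large':.03,'motor_small':.024,'clamp_block':.018,'pulley':.012}
for n,z in H.items():
    print(n,[(round(d['conf'],2),np.round(d['xy'],1),np.round(ray('wrist',d['xy'],0,k)*1000,1)) for d in place_of('wrist',n)[:2]])
    for d in outline_of('wrist',n)[:1]:
            m=d['mask'].astype(np.uint8)
            cs,_=cv2.findContours(m,cv2.RETR_EXTERNAL,cv2.CHAIN_APPROX_NONE)
            p=max(cs,key=cv2.contourArea)[:,0,:]
            w=rayarr('wrist',p,z,k)*1000
            r=cv2.minAreaRect(w.astype(np.float32))
            print('  ',round(d['conf'],2),np.round(d['xy'],1),'ctr',np.round(r[0],1),'sz',np.round(r[1],1),'ang',round(r[2],1))
E
```

```text
motor_large [(0.63, array([307.8,  24.4]), array([ 572.6, -152.6,    0. ]))]
   0.6 [303.5  20.6] ctr [ 567.1 -154.7] sz [33.4 42.9] ang 39.7
motor_small [(0.82, array([219.1, 164.6]), array([ 430.8, -162.3,    0. ]))]
   0.79 [210.9 169.9] ctr [ 431.3 -162.4] sz [31.2 37. ] ang 32.0
clamp_block [(0.89, array([312.7, 227.9]), array([ 438.8, -267.1,    0. ]))]
   0.69 [314.1 228.8] ctr [ 441.8 -264.5] sz [27.4 42.6] ang 80.4
pulley [(0.89, array([486.7, 209.6]), array([ 559.2, -383.5,    0. ]))]
   0.9 [487.2 214.3] ctr [ 556.  -381.8] sz [23.5 27.7] ang 18.6
```

View pics/row.png

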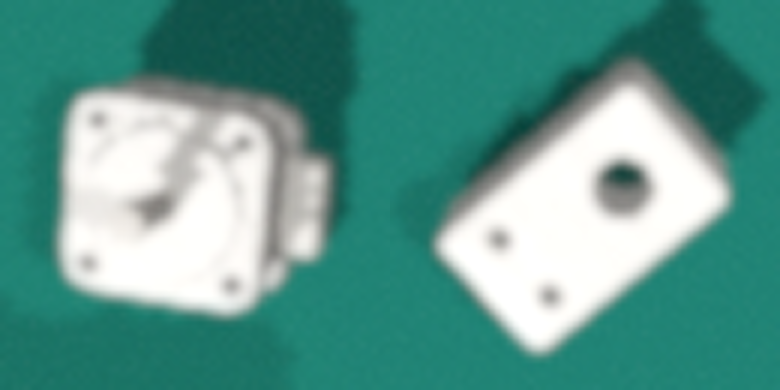

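View pics/c1.png

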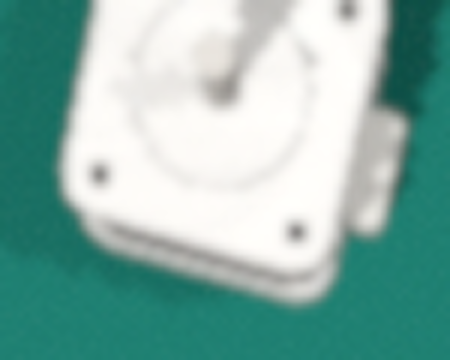

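```bash
python3 - <<'E'
from h import *
k=calibration('wrist')
def W(pts,o,z): return rayarr('wrist',np.array(pts)/6+np.array(o)-0.4,z,k)*1000
s=W([(97,119),(242,143),(232,286),(88,263)],(180,135),.024)
print('small ctr',s.mean(0)); x=(s[1]-s[0]+s[2]-s[3]); print('x yaw',np.degrees(np.arctan2(x[1],x[0])),np.linalg.norm(s[1]-s[0]),np.linalg.norm(s[2]-s[1]))
l=W([(98,174),(296,231),(347,10)],(265,0),.03)
print('large ctr',(l[0]+l[2])/2); x=l[1]-l[0];y=l[2]-l[1]; print('x yaw',np.degrees(np.arctan2(x[1],x[0])),np.degrees(np.arctan2(y[1],y[0]))-90,np.linalg.norm(x),np.linalg.norm(y))
c=W([(43,242),(150,355),(343,198),(240,82)],(280,195),.018)
print('clamp',c.mean(0)); y=c[3]-c[0]+c[2]-c[1]; print('y yaw',np.degrees(np.arctan2(y[1],y[0])),np.linalg.norm(c[1]-c[0]),np.linalg.norm(c[2]-c[1]))
print('pulley top ctr z=.018',W([(0,0)],(487.5,212),.016))
E
```

```text
small ctr [ 426.50746929 -161.49849317]
x yaw -59.95456869763184 20.678569706685224 20.785654981312955
large ctr [ 569.79176251 -152.62375481]
x yaw -65.20589686024127 -65.4133679698964 26.046808602930035 25.74568427538201
clamp [ 438.16257966 -268.26068685]
y yaw -10.4995432527623 24.752249180292846 39.58497753692637
pulley top ctr z=.018 [[ 554.21690918 -380.87357565]]
```

move_arm:
  steps:
    - {"fingers": 70, "translation": [14.4, 14.7, -8], "turn": 0.186}
    - {"fingers": 70, "translation": [14.4, 14.7, -8], "turn": 0.186}
    - {"fingers": 70, "translation": [14.4, 14.7, -8], "turn": 0.186}
    - {"fingers": 70, "translation": [14.4, 14.7, -8], "turn": 0.186}
    - {"fingers": 70, "translation": [14.4, 14.7, -8], "turn": 0.186}
    - {"fingers": 70, "translation": [14.4, 14.7, -8], "turn": 0.186}
    - {"fingers": 70, "translation": [14.4, 14.7, -8], "turn": 0.186}
    - {"fingers": 70, "translation": [0, 0, 0], "turn": 0}
    - {"fingers": 70, "translation": [0, 0, 0], "turn": 0}
  newtons: 40

```text
t: 4.72
eef_pos: [0.5659, -0.1581, 0.1754]
tool_rot: [0.0, 0.979, 0.206, -0.0]
contact_force: [0.0, -1.7, 0.6]
gripper_width: 0.822
```

```bash
python3 - <<'E'
from h import *
o=get_obs();print(o['t'],o['eef_pos'],np.degrees(yaw()),o['q'][6],o['gripper_width'])
cv2.imwrite('pics/w2.png',read_camera('wrist'))
E
```

```text
4.725 [ 0.56591174 -0.15813405  0.17538007] 23.793900079802857 0.34204789767232835 0.8220569899124526
```

View pics/w2.png

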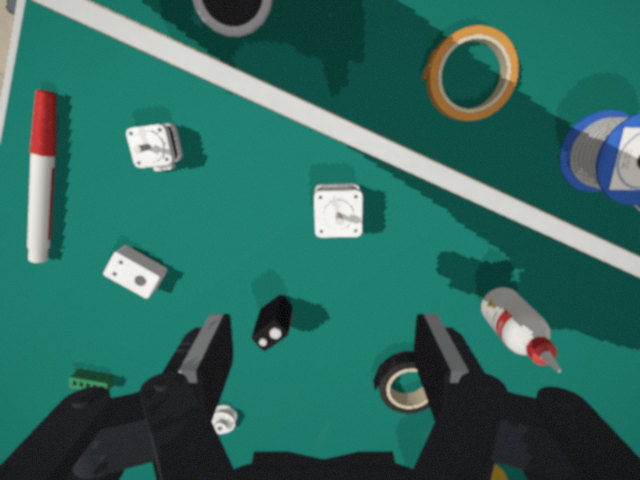

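```bash
python3 - <<'E'
from h import *
im=cv2.imread('pics/w2.png')
cv2.imwrite('pics/c5.png',cv2.resize(im[175:250,305:380],None,fx=6,fy=6,interpolation=cv2.INTER_CUBIC))
E
```

```text
(no output)
```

View pics/c5.png

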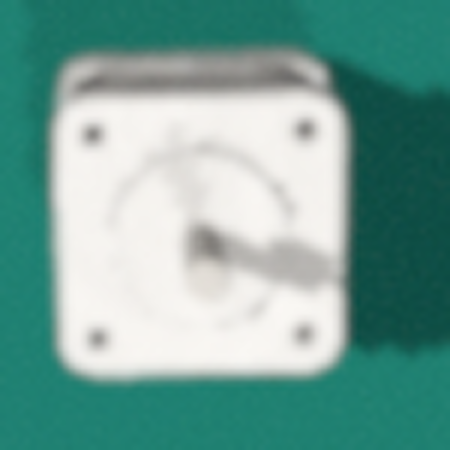

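```bash
python3 - <<'E'
from h import *
k=calibration('wrist')
s=rayarr('wrist',np.array([(92,134),(305,130),(304,333),(97,338)])/6+np.array([305,175])-.4,.03,k)*1000
y=s[1]-s[0]+s[2]-s[3]
o=get_obs()
print(s.mean(0),np.degrees(np.arctan2(y[1],y[0])),'d',s.mean(0)-o['eef_pos'][:2]*1000,np.degrees(yaw()), o['eef_pos'])
E
```

```text
[ 572.91187843 -145.63134453] 25.07712637287927 d [ 6.99081057 12.69591011] 23.803710439187363 [ 0.56592107 -0.15832725  0.17557579]
```

move_arm:
  steps:
    - {"fingers": 70, "translation": [7, 12.7, -20], "turn": 0.02}
    - {"fingers": 70, "translation": [0, 0, -40], "turn": 0}
    - {"fingers": 70, "translation": [0, 0, -40], "turn": 0}
    - {"fingers": 70, "translation": [0, 0, 0], "turn": 0}
    - {"fingers": 70, "translation": [0, 0, 0], "turn": 0}

```text
t: 5.4
eef_pos: [0.5742, -0.1439, 0.0761]
tool_rot: [0.0, 0.976, 0.218, 0.001]
contact_force: [0.1, -0.1, 0.4]
gripper_width: 0.819
```

```bash
python3 - <<'E'
from h import *
o=get_obs();print(o['t'],o['eef_pos'],np.degrees(yaw()))
cv2.imwrite('pics/w3.png',read_camera('wrist'))
E
```

```text
5.4 [ 0.57420569 -0.1438681   0.07613825] 25.218408280868704
```

View pics/w3.png

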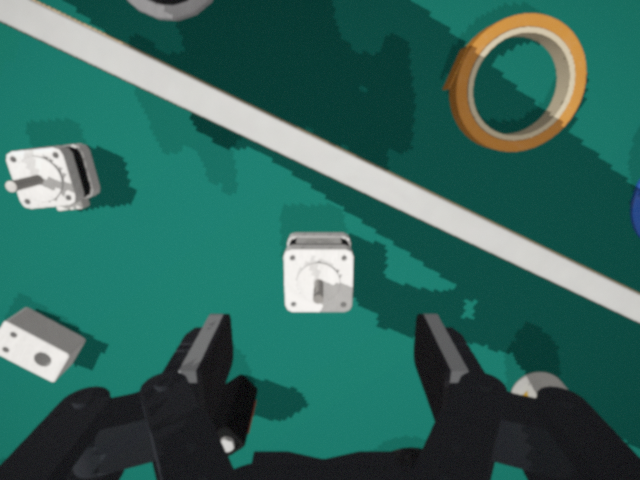

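```bash
python3 - <<'E'
from h import *
k=calibration('wrist');o=get_obs();e=o['eef_pos']
print(ray('wrist',(319,279),.03,k)*1000,e)
s=rayarr('wrist',[(293,258),(345,257),(346,304),(293,305)],.03,k)*1000
y=s[1]-s[0]+s[2]-s[3];print(s.mean(0),np.degrees(np.arctan2(y[1],y[0])))
print('bat',[np.round(ray('top',d['xy'],0)*1000) for d in place_of('top','block_battery')[:1]])
E
```

```text
[ 573.59715553 -144.70981233   30.        ] [ 0.57468509 -0.14403     0.07677168]
[ 574.30033267 -145.91590265] 26.341050795567995
bat [array([ 567., -251.,    0.])]
```

move_arm:
  steps:
    - {"fingers": 70, "translation": [0, -1, -40], "turn": 0}
    - {"fingers": 70, "translation": [0, 0, -30], "turn": 0}
    - {"fingers": 70, "translation": [0, 0, 0], "turn": 0}
    - {"fingers": 25, "translation": [0, 0, 0], "turn": 0}
    - {"fingers": 25, "translation": [0, 0, 0], "turn": 0}
    - {"fingers": 25, "translation": [0, 0, 0], "turn": 0}
    - {"fingers": 25, "translation": [0, 0, 0], "turn": 0}
    - {"fingers": 25, "translation": [0, 0, 0], "turn": 0}
  newtons: 40

```text
t: 6.5
eef_pos: [0.5748, -0.1455, 0.0073]
tool_rot: [0.001, 0.976, 0.218, 0.001]
contact_force: [-1.4, -0.7, 5.2]
gripper_width: 0.399
```

move_arm:
  steps:
    - {"fingers": 25, "translation": [0, 0, 0], "turn": 0}
    - {"fingers": 25, "translation": [0, 0, 20], "turn": 0}
    - {"fingers": 25, "translation": [0, 0, 35], "turn": 0}
    - {"fingers": 25, "translation": [0, 0, 35], "turn": 0}
    - {"fingers": 25, "translation": [0, 0, 35], "turn": 0}
    - {"fingers": 25, "translation": [0, 0, 0], "turn": 0}

```text
t: 7.25
eef_pos: [0.5758, -0.1454, 0.1347]
tool_rot: [0.002, 0.976, 0.218, 0.003]
contact_force: [0.7, 0.9, -1.7]
gripper_width: 0.402
```

```bash
python3 - <<'E'
from h import *
o=get_obs();print(o['t'],o['eef_pos'],np.degrees(yaw()),o['q'])
cv2.imwrite('pics/w4.png',read_camera('wrist'))
E
```

```text
7.25 [ 0.57579486 -0.14542952  0.13471738] 25.20581182188618 [ 0.55262534  0.5051063  -0.53982448  1.81891677  0.32493752  0.89882941
  0.30468362]
```

View pics/w4.png

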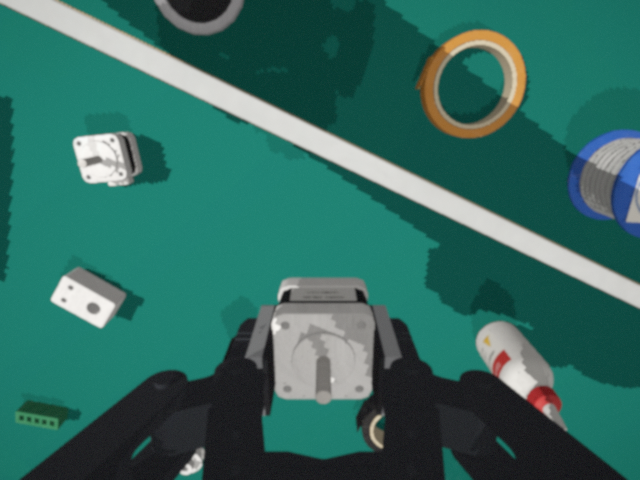

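move_arm:
  steps:
    - {"fingers": 25, "translation": [-15, 47.5, 0], "turn": -0.04}
    - {"fingers": 25, "translation": [-15, 47.5, 0], "turn": -0.04}
    - {"fingers": 25, "translation": [-15, 47.5, 0], "turn": -0.04}
    - {"fingers": 25, "translation": [-15, 47.5, 0], "turn": -0.04}
    - {"fingers": 25, "translation": [-15, 47.5, 0], "turn": -0.04}
    - {"fingers": 25, "translation": [-15, 47.5, 0], "turn": -0.04}
    - {"fingers": 25, "translation": [-15, 47.5, 0], "turn": -0.04}
    - {"fingers": 25, "translation": [-15, 47.5, 0], "turn": -0.04}
    - {"fingers": 25, "translation": [-15, 47.5, 0], "turn": -0.027}
    - {"fingers": 25, "translation": [0, 0, 0], "turn": 0}

```text
t: 8.55
eef_pos: [0.4356, 0.2867, 0.13]
tool_rot: [-0.001, 0.999, 0.05, -0.001]
contact_force: [0.3, -0.3, -2.4]
gripper_width: 0.399
```

move_arm:
  steps:
    - {"fingers": 25, "translation": [0, 0, 0], "turn": 0}
    - {"fingers": 25, "translation": [0, 0, 0], "turn": 0}

```text
t: 8.8
eef_pos: [0.4388, 0.2804, 0.1298]
tool_rot: [0.001, 0.999, 0.045, -0.0]
contact_force: [-0.6, -0.5, -1.7]
gripper_width: 0.4
```

```bash
cat >> h.py <<'E'
def tray(n,w=None):
    "outer outline rect in wrist picture"
    k=calibration('wrist');out=outline_of('wrist',n)
    for d in out[:2]:
        m=d['mask'].astype(np.uint8)
        cs,_=cv2.findContours(m,cv2.RETR_EXTERNAL,cv2.CHAIN_APPROX_NONE)
        p=max(cs,key=cv2.contourArea)[:,0,:]
        r=cv2.minAreaRect((rayarr('wrist',p,.006,k)*1000).astype(np.float32))
        print(n,round(d['conf'],2),np.round(d['xy'],1),'ctr',np.round(r[0],1),'sz',np.round(r[1],1),'ang',round(r[2],1))
def st():
    o=get_obs();print('t',o['t'],'eef',np.round(o['eef_pos']*1000,1),'yaw',round(np.degrees(yaw()),1),'w',round(o['gripper_width'],3),'F',np.round(o['contact_force'],1))
def snap(n):
    cv2.imwrite(f'pics/{n}.png',read_camera('wrist'))
E
python3 - <<'E'
from h import *
st();snap('w5');tray('tray_large');tray('tray_small');tray('tray_long')
E
```

```text
t 8.8 eef [438.8 280.4 129.8] yaw 5.2 w 0.4 F [-0.6 -0.5 -1.7]
tray_large 0.91 [318.6 224.3] ctr [437.1 284.9] sz [77. 77.] ang 5.2
tray_long 0.98 [294.4 443.2] ctr [433.9  96.3] sz [34.4 53.5] ang 77.8
```

View pics/w5.png

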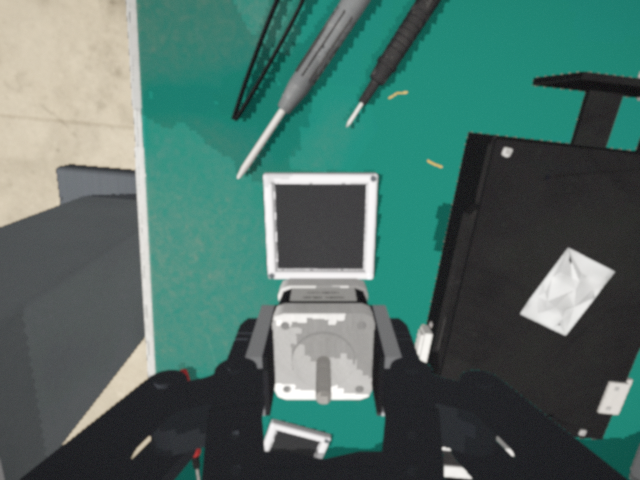

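move_arm:
  steps:
    - {"fingers": 25, "translation": [-1, 4, -30], "turn": 0}
    - {"fingers": 25, "translation": [0, 0, -40], "turn": 0}
    - {"fingers": 25, "translation": [0, 0, -20], "turn": 0}
    - {"fingers": 25, "translation": [0, 0, 0], "turn": 0}
    - {"fingers": 25, "translation": [0, 0, 0], "turn": 0}

```text
t: 9.62
eef_pos: [0.4381, 0.2866, 0.0412]
tool_rot: [-0.0, 0.999, 0.046, 0.001]
contact_force: [-0.2, -0.4, -2.1]
gripper_width: 0.4
```

```bash
python3 - <<'E'
from h import *
st();snap('w6');tray('tray_large')
E
```

```text
t 9.625 eef [438.1 286.6  41.2] yaw 5.3 w 0.4 F [-0.2 -0.4 -2.1]
tray_large 0.78 [317.5 252.4] ctr [436.  296.8] sz [75.7 52.6] ang 5.3
```

View pics/w6.png

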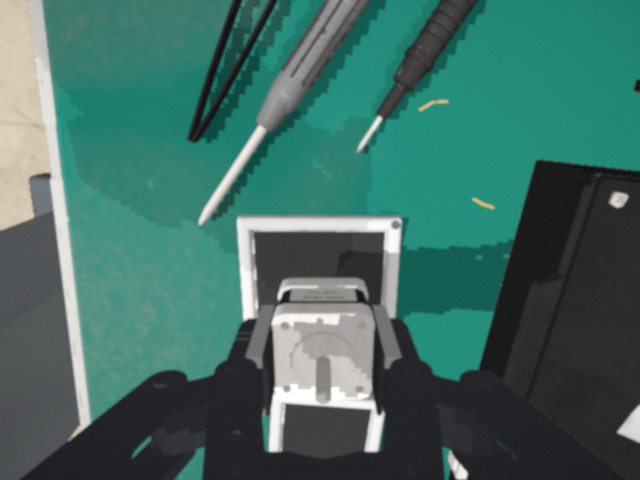

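move_arm:
  steps:
    - {"fingers": 25, "translation": [-0.5, 0, -15], "turn": 0}
    - {"fingers": 25, "translation": [0, 0, -12], "turn": 0}
    - {"fingers": 25, "translation": [0, 0, -3], "turn": 0}
    - {"fingers": 25, "translation": [0, 0, 0], "turn": 0}

```text
t: 10.22
eef_pos: [0.4363, 0.2856, 0.0103]
tool_rot: [0.001, 0.999, 0.047, -0.001]
contact_force: [-3.1, -2.7, 7.1]
gripper_width: 0.4
```

move_arm:
  steps:
    - {"fingers": 55, "translation": [0, 0, 0], "turn": 0}
    - {"fingers": 55, "translation": [0, 0, 0], "turn": 0}
    - {"fingers": 55, "translation": [0, 0, 0], "turn": 0}
    - {"fingers": 60, "translation": [0, 0, 25], "turn": 0}
    - {"fingers": 60, "translation": [0, 0, 50], "turn": 0}
    - {"fingers": 60, "translation": [0, 0, 60], "turn": 0}
    - {"fingers": 60, "translation": [0, 0, 0], "turn": 0}

```text
t: 11.1
eef_pos: [0.4394, 0.2885, 0.1498]
tool_rot: [-0.002, 0.999, 0.046, 0.004]
contact_force: [0.1, -0.7, -0.5]
gripper_width: 0.704
```

```bash
python3 - <<'E'
from h import *
st();snap('w7');cv2.imwrite('pics/t7.png',cv2.resize(read_camera('top')[235:310,130:340],None,fx=3.8,fy=3.8,interpolation=cv2.INTER_CUBIC))
tray('tray_small');tray('tray_long')
for n in ['tray_small','tray_long']: print([(round(d['conf'],2),np.round(d['xy'],1),np.round(ray('wrist',d['xy'],0)*1000,1)) for d in place_of('wrist',n)[:2]])
E
```

```text
t 11.1 eef [439.4 288.5 149.8] yaw 5.3 w 0.704 F [ 0.1 -0.7 -0.5]
tray_small 0.64 [323.3 336.5] ctr [444.8 192.8] sz [60.8 63.3] ang 0.1
tray_long 0.55 [292.5 439.1] ctr [428.   89.9] sz [45.8 51.6] ang 77.4
[(0.95, array([320.8, 337.7]), array([443.2, 190.5,   0. ]))]
[(0.35, array([320.1, 336.7]), array([442.5, 191.5,   0. ]))]
```

View pics/w7.png

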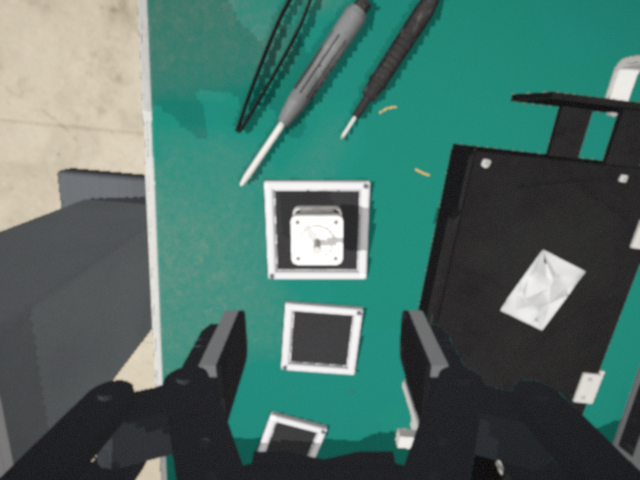

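move_arm:
  steps:
    - {"fingers": 60, "translation": [-1, -49.6, 5], "turn": 0.048}
    - {"fingers": 60, "translation": [-1, -49.6, 5], "turn": 0.048}
    - {"fingers": 60, "translation": [-1, -49.6, 0], "turn": 0.048}
    - {"fingers": 60, "translation": [-1, -49.6, 0], "turn": 0.048}
    - {"fingers": 60, "translation": [-1, -49.6, 0], "turn": 0.048}
    - {"fingers": 60, "translation": [-1, -49.6, 0], "turn": 0.048}
    - {"fingers": 60, "translation": [-1, -49.6, 0], "turn": 0.048}
    - {"fingers": 60, "translation": [-1, -49.6, 0], "turn": 0.048}
    - {"fingers": 60, "translation": [-1, -49.6, 0], "turn": 0.048}
    - {"fingers": 60, "translation": [0, 0, 0], "turn": 0}

```text
t: 12.65
eef_pos: [0.4268, -0.1639, 0.1542]
tool_rot: [-0.0, 0.967, 0.256, -0.001]
contact_force: [0.1, 0.7, 0.5]
gripper_width: 0.699
```

move_arm:
  steps:
    - {"fingers": 60, "translation": [0, 0, -25], "turn": 0}
    - {"fingers": 60, "translation": [0, 0, -25], "turn": 0}
    - {"fingers": 60, "translation": [0, 0, 0], "turn": 0}
    - {"fingers": 60, "translation": [0, 0, 0], "turn": 0}

```text
t: 13.15
eef_pos: [0.4283, -0.1595, 0.1056]
tool_rot: [-0.0, 0.966, 0.26, 0.0]
contact_force: [0.5, -0.3, -0.6]
gripper_width: 0.702
```

```bash
python3 - <<'E'
from h import *
st();snap('w8')
E
```

```text
t 13.15 eef [ 428.3 -159.5  105.6] yaw 30.1 w 0.702 F [ 0.5 -0.3 -0.6]
```

View pics/w8.png

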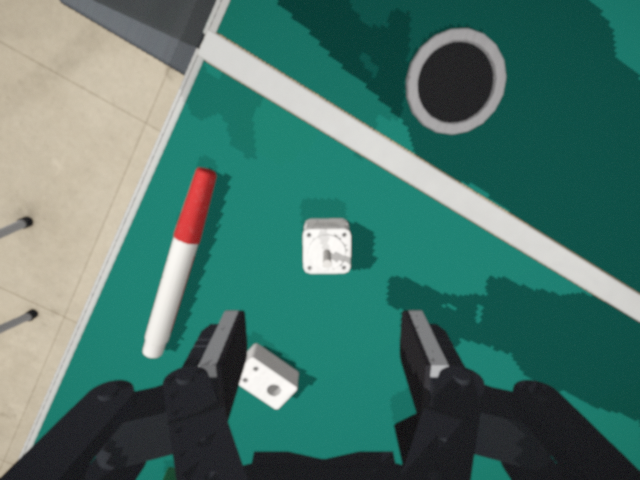

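```bash
python3 - <<'E'
from h import *
k=calibration('wrist')
s=rayarr('wrist',[(309,234),(345,234),(345,268),(309,268)],.024,k)*1000
y=s[1]-s[0]+s[2]-s[3]
print(s.mean(0),np.degrees(np.arctan2(y[1],y[0])),'marker',rayarr('wrist',[(215,170),(165,357),(193,240)],.008,k)*1000);st()
E
```

```text
[ 430.23834511 -156.18542531] 30.09484139748022 marker [[ 349.64517461 -150.12988199]
 [ 374.94316611 -285.77377107]
 [ 356.3941421  -196.95607731]]
t 13.2 eef [ 428.6 -159.7  106. ] yaw 30.1 w 0.699 F [-0.2 -0.4  0.5]
```

move_arm:
  steps:
    - {"fingers": 48, "translation": [2, 3.5, -35], "turn": 0}
    - {"fingers": 48, "translation": [0, 0, -35], "turn": 0}
    - {"fingers": 48, "translation": [0, 0, -30], "turn": 0}
    - {"fingers": 48, "translation": [0, 0, 0], "turn": 0}
    - {"fingers": 18, "translation": [0, 0, 0], "turn": 0}
    - {"fingers": 18, "translation": [0, 0, 0], "turn": 0}
    - {"fingers": 18, "translation": [0, 0, 0], "turn": 0}
    - {"fingers": 18, "translation": [0, 0, 0], "turn": 0}
    - {"fingers": 18, "translation": [0, 0, 0], "turn": 0}

```text
t: 14.32
eef_pos: [0.4311, -0.157, 0.0068]
tool_rot: [0.001, 0.966, 0.259, 0.001]
contact_force: [-1.6, 1.4, 7.3]
gripper_width: 0.316
```

move_arm:
  steps:
    - {"fingers": 18, "translation": [0, 0, 20], "turn": 0}
    - {"fingers": 18, "translation": [0, 0, 40], "turn": 0}
    - {"fingers": 18, "translation": [0, 0, 40], "turn": 0}
    - {"fingers": 18, "translation": [2, 50, 0], "turn": -0.0716}
    - {"fingers": 18, "translation": [2, 50, 0], "turn": -0.0716}
    - {"fingers": 18, "translation": [2, 50, 0], "turn": -0.0716}
    - {"fingers": 18, "translation": [2, 50, 0], "turn": -0.0716}
    - {"fingers": 18, "translation": [2, 50, 0], "turn": -0.0716}
    - {"fingers": 18, "translation": [2, 50, 0], "turn": -0.0716}
    - {"fingers": 18, "translation": [2, 50, 0], "turn": -0.0716}

```text
t: 15.58
eef_pos: [0.444, 0.1947, 0.106]
tool_rot: [-0.0, 1.0, 0.011, 0.001]
contact_force: [0.9, -0.5, -2.2]
gripper_width: 0.316
```

move_arm:
  steps:
    - {"fingers": 18, "translation": [0, 0, 0], "turn": 0}
    - {"fingers": 18, "translation": [0, 0, 0], "turn": 0}
    - {"fingers": 18, "translation": [0, 0, 0], "turn": 0}

```text
t: 15.95
eef_pos: [0.444, 0.1916, 0.1053]
tool_rot: [0.001, 1.0, 0.011, -0.0]
contact_force: [-0.5, -0.3, -2.2]
gripper_width: 0.316
```

```bash
python3 - <<'E'
from h import *
st();snap('w9');tray('tray_small')
E
```

```text
t 15.95 eef [444.  191.6 105.3] yaw 1.2 w 0.316 F [-0.5 -0.3 -2.2]
tray_small 0.88 [328.9 239.4] ctr [448.1 192.9] sz [61.6 62.5] ang 0.2
```

View pics/w9.png

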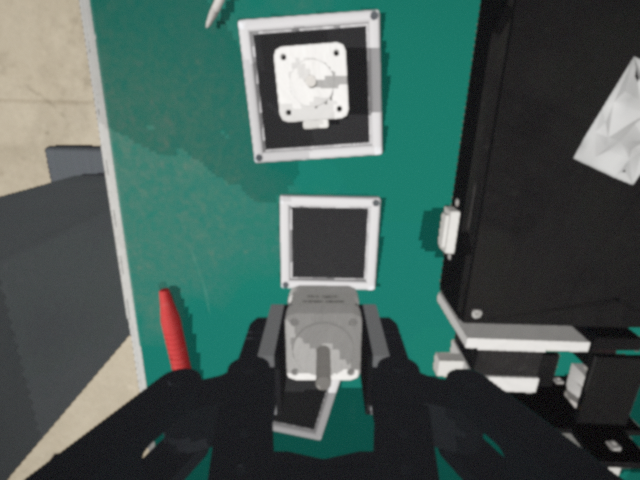

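move_arm:
  steps:
    - {"fingers": 18, "translation": [3, 2.5, -30], "turn": 0}
    - {"fingers": 18, "translation": [0, 0, -35], "turn": 0}
    - {"fingers": 18, "translation": [0, 0, -18], "turn": 0}
    - {"fingers": 18, "translation": [0, 0, -8], "turn": 0}
    - {"fingers": 18, "translation": [0, 0, 0], "turn": 0}
    - {"fingers": 18, "translation": [0, 0, 0], "turn": 0}

```text
t: 16.8
eef_pos: [0.4477, 0.1962, 0.0152]
tool_rot: [-0.0, 1.0, 0.012, 0.001]
contact_force: [0.6, 0.4, -2.0]
gripper_width: 0.318
```

```bash
python3 - <<'E'
from h import *
st();snap('w10')
E
```

```text
t 16.8 eef [447.7 196.2  15.2] yaw 1.4 w 0.318 F [ 0.6  0.4 -2. ]
```

View pics/w10.png

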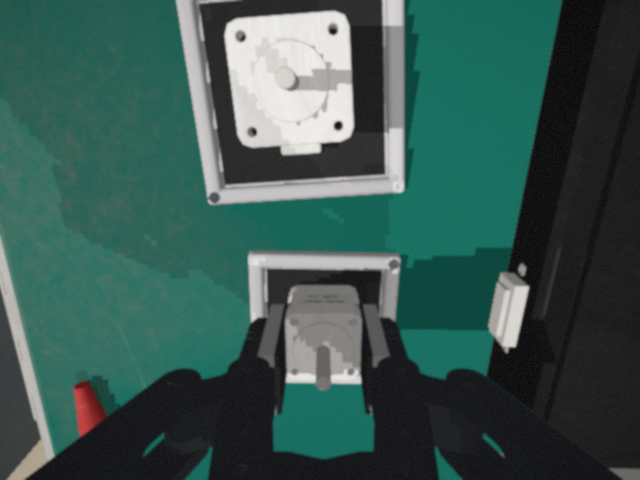

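move_arm:
  steps:
    - {"fingers": 18, "translation": [0, -0.5, -4.5], "turn": 0}
    - {"fingers": 18, "translation": [0, 0, -1], "turn": 0}
    - {"fingers": 18, "translation": [0, 0, 0], "turn": 0}

```text
t: 17.23
eef_pos: [0.4476, 0.1955, 0.0098]
tool_rot: [0.0, 1.0, 0.012, 0.001]
contact_force: [-1.7, -1.8, 10.3]
gripper_width: 0.319
```

move_arm:
  steps:
    - {"fingers": 50, "translation": [0, 0, 0], "turn": 0}
    - {"fingers": 50, "translation": [0, 0, 0], "turn": 0}
    - {"fingers": 50, "translation": [0, 0, 0], "turn": 0}
    - {"fingers": 50, "translation": [0, 0, 20], "turn": 0}
    - {"fingers": 50, "translation": [0, 0, 40], "turn": 0}
    - {"fingers": 50, "translation": [0, 0, 50], "turn": 0}
    - {"fingers": 50, "translation": [0, 0, 0], "turn": 0}

```text
t: 18.1
eef_pos: [0.4493, 0.1966, 0.1221]
tool_rot: [-0.001, 1.0, 0.012, 0.003]
contact_force: [-0.5, -0.3, -1.1]
gripper_width: 0.582
```

```bash
python3 - <<'E'
from h import *
st();snap('w11')
E
```

```text
t 18.1 eef [449.3 196.6 122.1] yaw 1.3 w 0.582 F [-0.5 -0.3 -1.1]
```

View pics/w11.png

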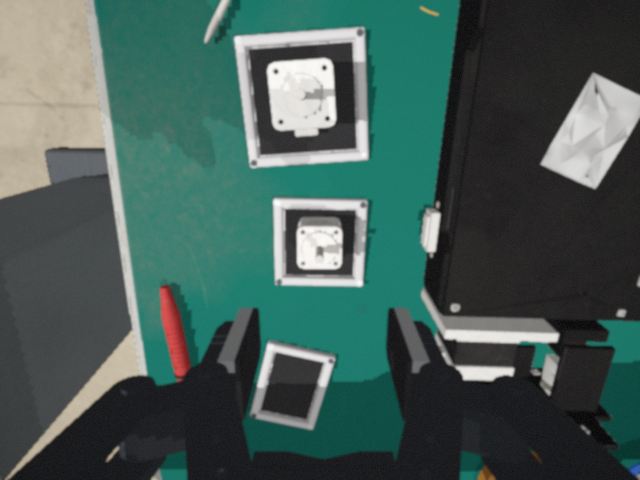

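move_arm:
  steps:
    - {"fingers": 50, "translation": [-0.7, -51, 2], "turn": 0.151}
    - {"fingers": 50, "translation": [-0.7, -51, 2], "turn": 0.151}
    - {"fingers": 50, "translation": [-0.7, -51, 2], "turn": 0.151}
    - {"fingers": 50, "translation": [-0.7, -51, 0], "turn": 0.151}
    - {"fingers": 50, "translation": [-0.7, -51, 0], "turn": 0.151}
    - {"fingers": 50, "translation": [-0.7, -51, 0], "turn": 0.151}
    - {"fingers": 50, "translation": [-0.7, -51, 0], "turn": 0.151}
    - {"fingers": 50, "translation": [-0.7, -51, 0], "turn": 0.151}
    - {"fingers": 50, "translation": [-0.7, -51, 0], "turn": 0.151}
    - {"fingers": 50, "translation": [0, 0, 0], "turn": 0}

```text
t: 19.4
eef_pos: [0.4387, -0.2679, 0.1229]
tool_rot: [-0.001, 0.772, 0.635, -0.001]
contact_force: [-0.5, 0.6, -0.2]
gripper_width: 0.585
```

move_arm:
  steps:
    - {"fingers": 50, "translation": [0, 0, -25], "turn": 0}
    - {"fingers": 50, "translation": [0, 0, 0], "turn": 0}
    - {"fingers": 50, "translation": [0, 0, 0], "turn": 0}

```text
t: 19.77
eef_pos: [0.4407, -0.2626, 0.0998]
tool_rot: [-0.0, 0.77, 0.638, 0.0]
contact_force: [0.1, -0.4, 1.5]
gripper_width: 0.584
```

```bash
python3 - <<'E'
from h import *
st();snap('w12')
print([(round(d['conf'],2),np.round(d['xy'],1),np.round(ray('wrist',d['xy'],0)*1000,1)) for d in place_of('wrist','clamp_block')[:2]])
E
```

```text
t 19.775 eef [ 440.7 -262.6   99.8] yaw 79.3 w 0.584 F [ 0.1 -0.4  1.5]
[(0.85, array([325.6, 245.4]), array([ 443.1, -260.7,    0. ]))]
```

View pics/w12.png

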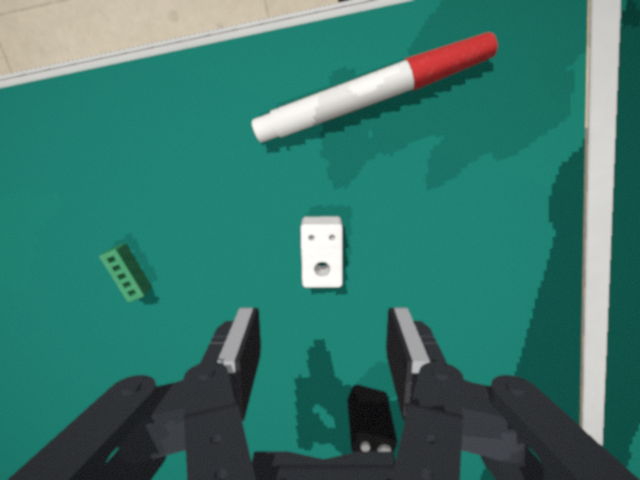

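```bash
python3 - <<'E'
from h import *
print(ray('wrist',(322.5,255.5),.018)*1000);st()
s=rayarr('wrist',[(301,223),(343,223),(343,288),(303,288)],.018)*1000
y=s[1]-s[0]+s[2]-s[3];print(s.mean(0),np.degrees(np.arctan2(y[1],y[0])),y/2)
E
```

```text
[ 442.86277868 -262.61313282   18.        ]
t 19.875 eef [ 441.2 -263.2  100.3] yaw 79.3 w 0.583 F [-0.1 -0.3 -0.6]
[ 443.4284457  -262.71220896] 79.25709181821425 [ 4.56715963 24.07218175]
```

move_arm:
  steps:
    - {"fingers": 45, "translation": [1.5, 0.5, -35], "turn": 0}
    - {"fingers": 45, "translation": [0, 0, -35], "turn": 0}
    - {"fingers": 45, "translation": [0, 0, -23], "turn": 0}
    - {"fingers": 45, "translation": [0, 0, -3], "turn": 0}
    - {"fingers": 15, "translation": [0, 0, 0], "turn": 0}
    - {"fingers": 15, "translation": [0, 0, 0], "turn": 0}
    - {"fingers": 15, "translation": [0, 0, 0], "turn": 0}
    - {"fingers": 15, "translation": [0, 0, 0], "turn": 0}
    - {"fingers": 15, "translation": [0, 0, 0], "turn": 0}
  newtons: 30

```text
t: 21.0
eef_pos: [0.443, -0.2636, 0.0049]
tool_rot: [0.001, 0.77, 0.638, 0.0]
contact_force: [-1.6, 0.3, 6.7]
gripper_width: 0.274
```

move_arm:
  steps:
    - {"fingers": 15, "translation": [0, 0, 20], "turn": 0}
    - {"fingers": 15, "translation": [0, 0, 40], "turn": 0}
    - {"fingers": 15, "translation": [0, 0, 40], "turn": 0}
    - {"fingers": 15, "translation": [-1.2, 37.3, 0], "turn": -0.179}
    - {"fingers": 15, "translation": [-1.2, 37.3, 0], "turn": -0.179}
    - {"fingers": 15, "translation": [-1.2, 37.3, 0], "turn": -0.179}
    - {"fingers": 15, "translation": [-1.2, 37.3, 0], "turn": -0.179}
    - {"fingers": 15, "translation": [-1.2, 37.3, 0], "turn": -0.179}
    - {"fingers": 15, "translation": [-1.2, 37.3, 0], "turn": -0.179}
    - {"fingers": 15, "translation": [-1.2, 37.3, 0], "turn": -0.179}

```text
t: 22.25
eef_pos: [0.4338, -0.0007, 0.105]
tool_rot: [-0.0, 0.998, 0.062, 0.001]
contact_force: [-0.5, 1.3, -1.3]
gripper_width: 0.271
```

move_arm:
  steps:
    - {"fingers": 15, "translation": [-1.2, 37.3, 0], "turn": -0.179}
    - {"fingers": 15, "translation": [-1.2, 37.3, 0], "turn": -0.179}
    - {"fingers": 15, "translation": [0, 0, 0], "turn": 0}
    - {"fingers": 15, "translation": [0, 0, 0], "turn": 0}
    - {"fingers": 15, "translation": [0, 0, 0], "turn": 0}

```text
t: 22.88
eef_pos: [0.4314, 0.0713, 0.1041]
tool_rot: [0.0, 0.993, -0.114, 0.0]
contact_force: [0.2, -0.8, -0.6]
gripper_width: 0.27
```

```bash
python3 - <<'E'
from h import *
st();snap('w13');tray('tray_long')
E
```

```text
t 22.875 eef [431.4  71.3 104.1] yaw -13.1 w 0.27 F [ 0.2 -0.8 -0.6]
tray_long 0.65 [316.9 234.3] ctr [428.9  74.9] sz [70.5 52.6] ang 77.3
```

View pics/w13.png

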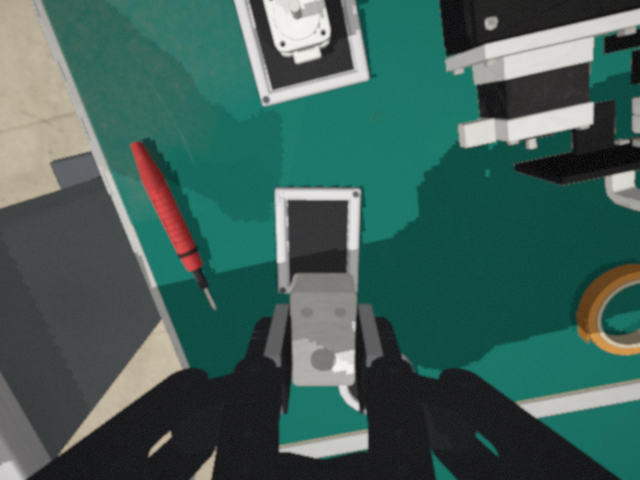

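move_arm:
  steps:
    - {"fingers": 15, "translation": [-2, 3, -30], "turn": 0}
    - {"fingers": 15, "translation": [0, 0, -35], "turn": 0}
    - {"fingers": 15, "translation": [0, 0, -20], "turn": 0}
    - {"fingers": 15, "translation": [0, 0, -6], "turn": 0}
    - {"fingers": 15, "translation": [0, 0, 0], "turn": 0}
    - {"fingers": 15, "translation": [0, 0, 0], "turn": 0}

```text
t: 23.72
eef_pos: [0.4301, 0.0756, 0.0136]
tool_rot: [-0.0, 0.993, -0.114, 0.001]
contact_force: [0.4, 0.2, 0.7]
gripper_width: 0.272
```

```bash
python3 - <<'E'
from h import *
st();snap('w14')
E
```

```text
t 23.725 eef [430.1  75.6  13.6] yaw -13.1 w 0.272 F [0.4 0.2 0.7]
```

View pics/w14.png

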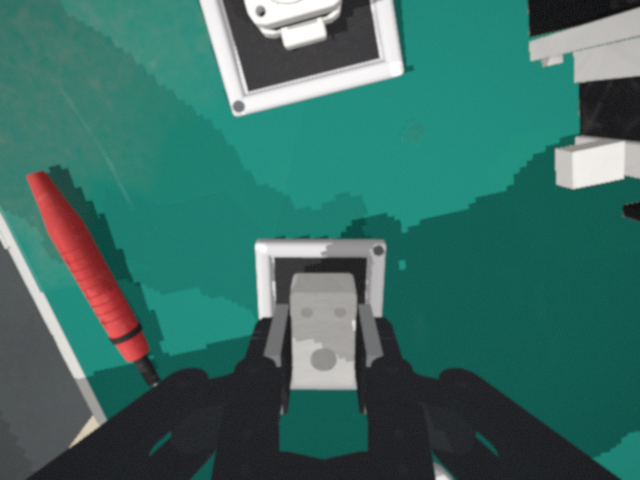

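move_arm:
  steps:
    - {"fingers": 15, "translation": [-0.5, 0, -4], "turn": 0}
    - {"fingers": 15, "translation": [0, 0, -1.5], "turn": 0}
    - {"fingers": 15, "translation": [0, 0, 0], "turn": 0}

```text
t: 24.15
eef_pos: [0.4289, 0.0755, 0.0079]
tool_rot: [0.0, 0.994, -0.114, 0.0]
contact_force: [-3.0, -0.7, 9.7]
gripper_width: 0.271
```

move_arm:
  steps:
    - {"fingers": 45, "translation": [0, 0, 0], "turn": 0}
    - {"fingers": 45, "translation": [0, 0, 0], "turn": 0}
    - {"fingers": 45, "translation": [0, 0, 0], "turn": 0}
    - {"fingers": 45, "translation": [0, 0, 20], "turn": 0}
    - {"fingers": 45, "translation": [0, 0, 45], "turn": 0}
    - {"fingers": 45, "translation": [0, 0, 50], "turn": 0}
    - {"fingers": 45, "translation": [0, 0, 0], "turn": 0}

```text
t: 25.02
eef_pos: [0.4314, 0.0761, 0.1255]
tool_rot: [-0.001, 0.993, -0.114, 0.003]
contact_force: [-0.5, 0.2, -0.8]
gripper_width: 0.531
```

```bash
python3 - <<'E'
from h import *
st();snap('w15');tray('tray_round')
E
```

```text
t 25.025 eef [431.4  76.1 125.5] yaw -13.1 w 0.531 F [-0.5  0.2 -0.8]
tray_round 0.66 [364.  371.6] ctr [434.6 -35.5] sz [57.  34.9] ang 87.0
```

View pics/w15.png

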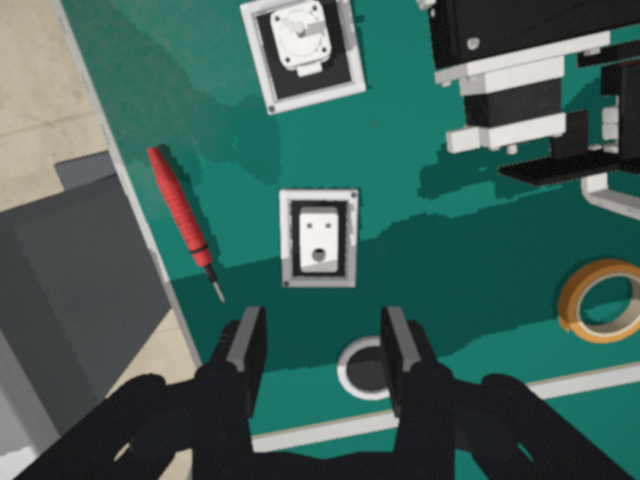

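move_arm:
  steps:
    - {"fingers": 50, "translation": [13.1, -45.5, 0], "turn": 0}
    - {"fingers": 50, "translation": [13.1, -45.5, 0], "turn": 0}
    - {"fingers": 50, "translation": [13.1, -45.5, 0], "turn": 0}
    - {"fingers": 50, "translation": [13.1, -45.5, 0], "turn": 0}
    - {"fingers": 50, "translation": [13.1, -45.5, 0], "turn": 0}
    - {"fingers": 50, "translation": [13.1, -45.5, 0], "turn": 0}
    - {"fingers": 50, "translation": [13.1, -45.5, 0], "turn": 0}
    - {"fingers": 50, "translation": [13.1, -45.5, 0], "turn": 0}
    - {"fingers": 50, "translation": [13.1, -45.5, 0], "turn": 0}
    - {"fingers": 50, "translation": [13.1, -45.5, 0], "turn": 0}

```text
t: 26.38
eef_pos: [0.5591, -0.3802, 0.1196]
tool_rot: [-0.001, 0.994, -0.114, -0.002]
contact_force: [0.6, 0.0, 0.9]
gripper_width: 0.584
```

move_arm:
  steps:
    - {"fingers": 50, "translation": [0, 0, -20], "turn": 0}
    - {"fingers": 50, "translation": [0, 0, 0], "turn": 0}
    - {"fingers": 50, "translation": [0, 0, 0], "turn": 0}
    - {"fingers": 50, "translation": [0, 0, 0], "turn": 0}

```text
t: 26.88
eef_pos: [0.5604, -0.3783, 0.1028]
tool_rot: [-0.0, 0.994, -0.113, 0.0]
contact_force: [-0.5, -0.2, -0.3]
gripper_width: 0.588
```

```bash
python3 - <<'E'
from h import *
st();snap('w16')
print([(round(d['conf'],2),np.round(d['xy'],1),np.round(ray('wrist',d['xy'],0)*1000,1)) for d in place_of('wrist','pulley')[:2]])
d=outline_of('wrist','pulley')[0];ys,xs=np.nonzero(d['mask']);print(xs.min(),xs.max(),ys.min(),ys.max(),d['conf'])
E
```

```text
t 26.875 eef [ 560.4 -378.3  102.8] yaw -13.0 w 0.588 F [-0.5 -0.2 -0.3]
[(0.56, array([318.5, 246.3]), array([ 557.1, -379.8,    0. ]))]Traceback (most recent call last):
  File "<stdin>", line 4, in <module>
IndexError: list index out of range
```

View pics/w16.png

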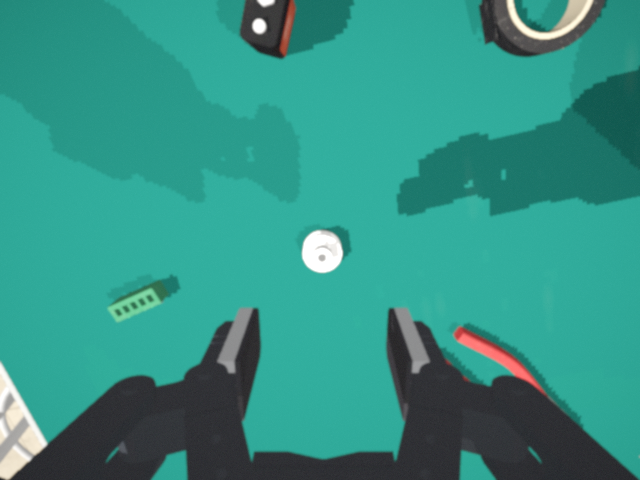

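```bash
python3 - <<'E'
from h import *
k=calibration('wrist')
print(ray('wrist',(322,257),.018,k)*1000,ray('wrist',(322,247),.0,k)*1000,'pl',ray('wrist',(460,332),.008,k)*1000);st()
E
```

```text
[ 559.07407258 -381.14590439   18.        ] [ 559.06726708 -381.02124197    0.        ] pl [ 636.69897405 -458.55830749    8.        ]
t 27.025 eef [ 560.2 -379.2  103. ] yaw -13.0 w 0.587 F [ 0.3 -0.4 -0.5]
```

move_arm:
  steps:
    - {"fingers": 45, "translation": [-1, -2.5, -35], "turn": 0}
    - {"fingers": 45, "translation": [0, 0, -35], "turn": 0}
    - {"fingers": 45, "translation": [0, 0, -25], "turn": 0}
    - {"fingers": 45, "translation": [0, 0, -4.5], "turn": 0}
    - {"fingers": 15, "translation": [0, 0, 0], "turn": 0}
    - {"fingers": 15, "translation": [0, 0, 0], "turn": 0}
    - {"fingers": 15, "translation": [0, 0, 0], "turn": 0}
    - {"fingers": 15, "translation": [0, 0, 0], "turn": 0}
    - {"fingers": 15, "translation": [0, 0, 0], "turn": 0}
  newtons: 20

```text
t: 28.15
eef_pos: [0.5595, -0.3823, 0.0039]
tool_rot: [0.0, 0.993, -0.114, 0.001]
contact_force: [-0.5, -0.5, 6.3]
gripper_width: 0.267
```

```bash
python3 - <<'E'
from h import *
st();snap('w17')
E
```

```text
t 28.15 eef [ 559.5 -382.3    3.9] yaw -13.1 w 0.267 F [-0.5 -0.5  6.3]
```

View pics/w17.png

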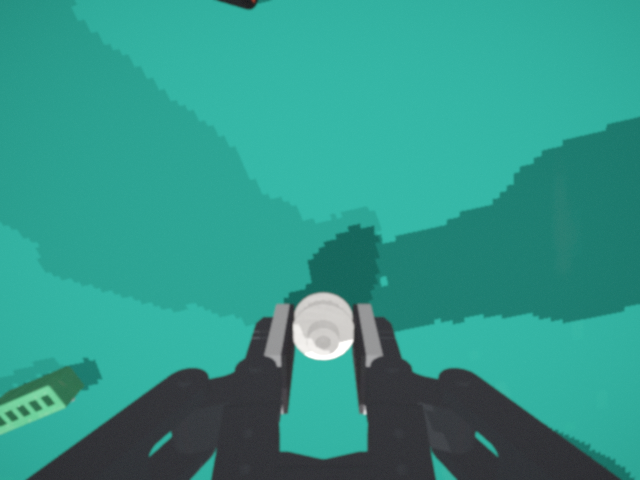

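move_arm:
  steps:
    - {"fingers": 15, "translation": [0, 0, 15], "turn": 0}
    - {"fingers": 15, "translation": [0, 0, 40], "turn": 0}
    - {"fingers": 15, "translation": [0, 0, 45], "turn": 0}
    - {"fingers": 15, "translation": [-16, 48, 0], "turn": 0}
    - {"fingers": 15, "translation": [-16, 48, 0], "turn": 0}
    - {"fingers": 15, "translation": [-16, 48, 0], "turn": 0}
    - {"fingers": 15, "translation": [-16, 48, 0], "turn": 0}
    - {"fingers": 15, "translation": [-16, 48, 0], "turn": 0}
    - {"fingers": 15, "translation": [-16, 48, 0], "turn": 0}
    - {"fingers": 15, "translation": [-16, 48, 0], "turn": 0}

```text
t: 29.45
eef_pos: [0.4465, -0.0445, 0.1036]
tool_rot: [0.0, 0.993, -0.114, 0.001]
contact_force: [0.1, 1.2, -0.4]
gripper_width: 0.265
```

move_arm:
  steps:
    - {"fingers": 15, "translation": [0, 0, 0], "turn": 0}
    - {"fingers": 15, "translation": [0, 0, 0], "turn": 0}
    - {"fingers": 15, "translation": [0, 0, 0], "turn": 0}

```text
t: 29.82
eef_pos: [0.4474, -0.0472, 0.103]
tool_rot: [0.0, 0.993, -0.115, 0.0]
contact_force: [0.7, -0.5, 1.0]
gripper_width: 0.272
```

```bash
python3 - <<'E'
from h import *
st();snap('w18');tray('tray_round')
E
```

```text
t 29.825 eef [447.4 -47.2 103. ] yaw -13.2 w 0.272 F [ 0.7 -0.5  1. ]
tray_round 0.74 [317.9 229.6] ctr [445.6 -37.6] sz [54.9 54. ] ang 76.8
```

View pics/w18.png

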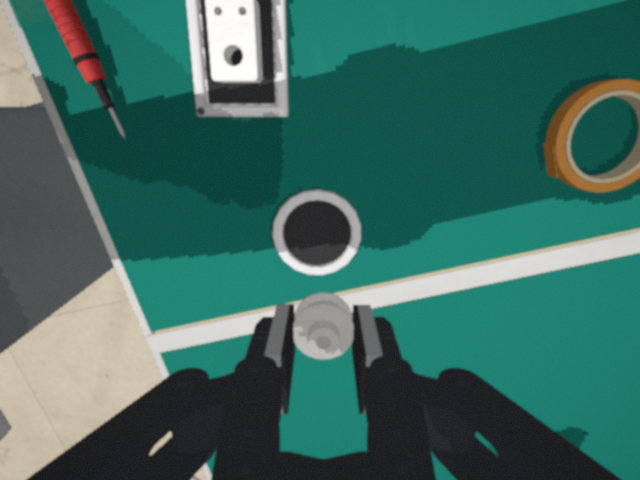

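move_arm:
  steps:
    - {"fingers": 15, "translation": [-1.5, 8.5, -30], "turn": 0}
    - {"fingers": 15, "translation": [0, 0, -35], "turn": 0}
    - {"fingers": 15, "translation": [0, 0, -20], "turn": 0}
    - {"fingers": 15, "translation": [0, 0, -5], "turn": 0}
    - {"fingers": 15, "translation": [0, 0, 0], "turn": 0}
    - {"fingers": 15, "translation": [0, 0, 0], "turn": 0}

```text
t: 30.68
eef_pos: [0.4461, -0.0376, 0.0136]
tool_rot: [-0.0, 0.993, -0.114, 0.001]
contact_force: [0.0, -0.0, 0.5]
gripper_width: 0.267
```

```bash
python3 - <<'E'
from h import *
st();snap('w19')
E
```

```text
t 30.675 eef [446.1 -37.6  13.6] yaw -13.1 w 0.267 F [ 0.  -0.   0.5]
```

View pics/w19.png

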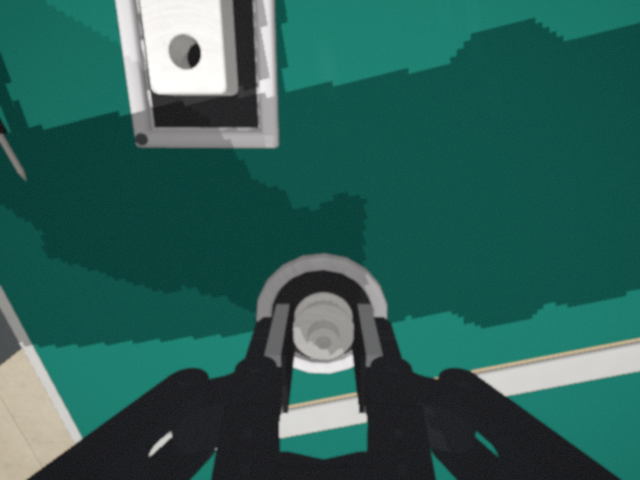

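move_arm:
  steps:
    - {"fingers": 15, "translation": [0, 0, -4], "turn": 0}
    - {"fingers": 15, "translation": [0, 0, -2], "turn": 0}
    - {"fingers": 15, "translation": [0, 0, 0], "turn": 0}

```text
t: 31.1
eef_pos: [0.4455, -0.0375, 0.0069]
tool_rot: [0.0, 0.993, -0.114, 0.0]
contact_force: [-1.2, -0.6, 1.5]
gripper_width: 0.271
```

move_arm:
  steps:
    - {"fingers": 22, "translation": [0, 0, -0.5], "turn": 0}
    - {"fingers": 28, "translation": [0, 0, 0], "turn": 0}
    - {"fingers": 34, "translation": [0, 0, 0], "turn": 0}
    - {"fingers": 40, "translation": [0, 0, 0], "turn": 0}
    - {"fingers": 45, "translation": [0, 0, 15], "turn": 0}
    - {"fingers": 45, "translation": [0, 0, 40], "turn": 0}
    - {"fingers": 45, "translation": [0, 0, 50], "turn": 0}
    - {"fingers": 45, "translation": [0, 0, 0], "turn": 0}
    - {"fingers": 45, "translation": [0, 0, 0], "turn": 0}

```text
t: 32.22
eef_pos: [0.4452, -0.0377, 0.1118]
tool_rot: [0.0, 0.993, -0.114, 0.0]
contact_force: [-0.2, 0.0, -0.8]
gripper_width: 0.529
```

```bash
python3 - <<'E'
from h import *
st();snap('w20')
im=read_camera('top')
a=im[185:310,130:500]; cv2.imwrite('pics/t20.png',cv2.resize(a,None,fx=2.1,fy=2.1,interpolation=cv2.INTER_CUBIC))
for c in ('wrist','top'):
  for n in ('motor_large','tray_large','motor_small','tray_small','clamp_block','tray_long','pulley','tray_round','block_battery','terminals'):
    print(c,n,[(round(d['conf'],2),np.round(ray(c,d['xy'],0.003 if n[:2] in('mo','cl','pu') else 0)*1000,1)[:2]) for d in place_of(c,n)[:1]])
E
```

```text
t 32.225 eef [445.2 -37.7 111.8] yaw -13.1 w 0.529 F [-0.2  0.  -0.8]
wrist motor_large []
wrist tray_large []
wrist motor_small []
wrist tray_small []
wrist clamp_block [(0.63, array([429.5,  76.9]))]
wrist tray_long [(0.94, array([428.3,  74.2]))]
wrist pulley [(0.97, array([447.3, -34.7]))]
wrist tray_round []
wrist block_battery [(0.62, array([ 563.7, -252.4]))]
wrist terminals []
top motor_large [(0.96, array([437.7, 284.4]))]
top tray_large [(0.67, array([447.2, 282.1]))]
top motor_small [(0.77, array([443.2, 191.4]))]
top tray_small [(0.79, array([451. , 187.1]))]
top clamp_block [(0.8, array([427.3,  80.2]))]
top tray_long [(0.65, array([430.6,  75.6]))]
top pulley []
top tray_round [(0.39, array([451.3, 191.1]))]
top block_battery [(0.52, array([ 560.7, -252.3]))]
top terminals [(0.48, array([ 442. , -386.9]))]
```

View pics/w20.png

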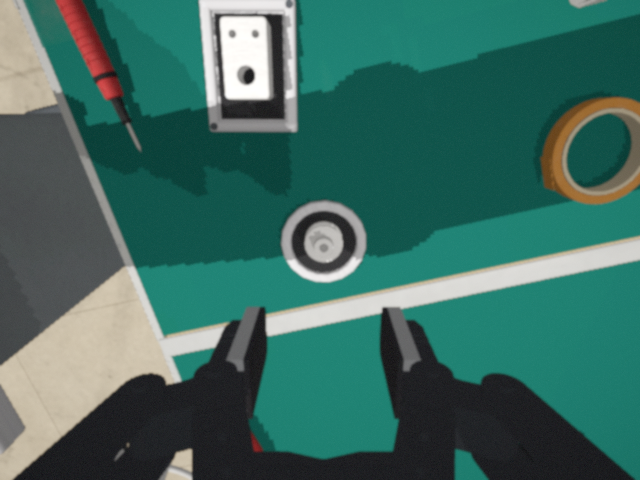

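View pics/t20.png

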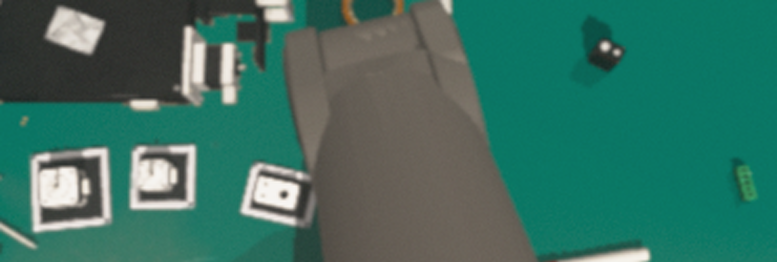

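The clamp and pulley look centred. I'll take one last look at both motors from above.

move_arm:
  steps:
    - {"fingers": 45, "translation": [0, 20, 40], "turn": 0.04}
    - {"fingers": 45, "translation": [0, 40, 20], "turn": 0.04}
    - {"fingers": 45, "translation": [0, 40, 0], "turn": 0.04}
    - {"fingers": 45, "translation": [0, 40, 0], "turn": 0.04}
    - {"fingers": 45, "translation": [0, 30, 0], "turn": 0.04}
    - {"fingers": 45, "translation": [0, 0, 0], "turn": 0}
    - {"fingers": 45, "translation": [0, 0, 0], "turn": 0}
    - {"fingers": 45, "translation": [0, 0, 0], "turn": 0}

```text
t: 34.33
eef_pos: [0.4454, 0.1312, 0.1712]
tool_rot: [0.0, 1.0, -0.015, -0.0]
contact_force: [-0.1, -1.1, -0.9]
gripper_width: 0.524
```

```bash
python3 - <<'E'
from h import *
st();snap('w21')
c='wrist'
for n in ('motor_large','tray_large','motor_small','tray_small'):
    print(c,n,[(round(d['conf'],2),np.round(ray(c,d['xy'],0.003)*1000,1)[:2]) for d in place_of(c,n)[:1]])
tray('tray_large');tray('tray_small')
E
```

```text
t 34.325 eef [445.4 131.2 171.2] yaw -1.7 w 0.524 F [-0.1 -1.1 -0.9]
wrist motor_large []
wrist tray_large []
wrist motor_small [(0.6, array([447.3, 195.6]))]
wrist tray_small []
tray_large 0.67 [304.1  36.9] ctr [438.4 267.4] sz [75.8 42.2] ang 4.8
tray_large 0.2 [289.9 280.6] ctr [428.8  75.5] sz [71.7 51.7] ang 76.4
tray_small 0.65 [312.  156.8] ctr [447.9 193. ] sz [61.3 62.2] ang 0.2
```

View pics/w21.png

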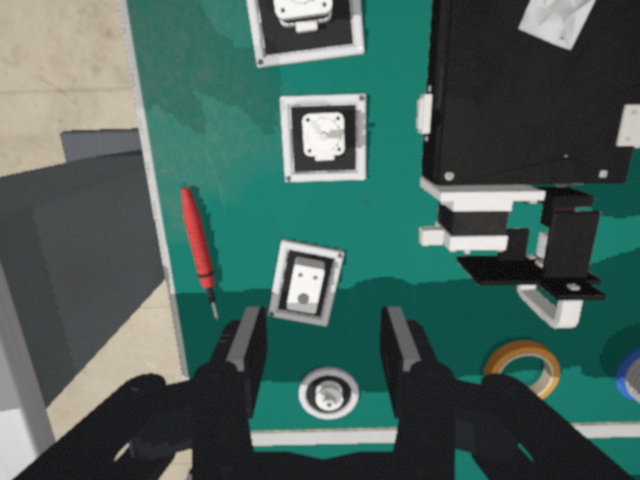

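```bash
python3 - <<'E'
from h import *
st();print(hand_in())
E
```

```text
t 34.675 eef [445.4 132.3 171.3] yaw -1.6 w 0.526 F [-0.2 -0.5  0.4]
the job is handed in; nothing more can be done
None
```

I put all four parts in their trays and handed the job in at 34.7 s. `hand_in` gave no verdict.

- **Motors:** The wrist pictures show both motors upright and square to their trays. The small motor measured about 2.7 mm from its tray's centre. For the large motor I rely on its release pose, within about 2 mm of target, and on the wrist pictures taken after release. It was cut off in the last wrist picture, and the network did not report it there.
- **Clamp block:** It lies lengthwise in the oblong tray. The wrist camera put it about 3 mm off centre.
- **Pulley:** It stands upright in the round tray. The wrist estimate put it about 3–4 mm off centre.
- **Battery and terminal block:** I never touched them. The last look found the battery within about 6 mm and the terminal block within about 8 mm of where they were first seen, which is roughly the top camera's accuracy.

**Disagreements:** The top camera's last network readings put the parts 5–10 mm from their trays' centres (motors and clamp). They also missed the pulley and mistook another tray for the round one. The top camera is coarse and sees the parts at an angle there, so I went by the wrist views.

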